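# Centre a slab roller's crank in its free play and lock it

## Task

The crank of the slab roller's drive is loose on its cable drum. Rock the crank back and forth gently by its handle to feel where the free play ends on either side, without turning the drum underneath, set the crank midway between the two ends, then push the crank's locking plunger fully down and let go. Leave the pottery standing around it where it is.

Things in the scene. Friction and masses are not known exactly. Their poses are not given: they have to be found in the camera images.
- axis (a point): Centre of the top face of the crank's round aluminium plate (156 mm across, 8 mm thick, top 106 mm above the table), on the upright axis about which crank and drum turn. Its frame turns with the crank: -y points along the arm to the handle, +y to the plunger, z up. A steel boss 44 mm across stands 14 mm above it. The plate hides the coupling: a dog in the crank plays between two stops in the drum.
- grip (a point): Centre of the crank's handle: an upright round wooden grip, 24 mm in diameter, 58 mm tall, that spins freely on its pin 115 mm from the axis; this point is 29 mm below its top and 29 mm above the 34 mm wide arm. Axes as axis. In the play it moves nearly freely (about 0.5 N) and stays where left; at an end the force rises at once. It starts anywhere in the play, 17 to 36 degrees in all.
- plunger_top (a point): Centre of the top of the locking plunger: a black round head 30 mm across, 8 mm thick, on a steel stem, 62 mm from the axis, opposite the handle, carried round by the crank. Top 40 mm above the crank's plate when up, 26 mm when down. Stays where left (2 N to move, no spring). Goes down only with the crank within about 1.5 degrees of mid-play; else its hidden pin lands on metal after 2 mm.
- plunger (a joint): How far the plunger is pressed down, in m: 0 up, 0.014 fully down.
- drum (a joint): Turn of the drum, the grooved dark steel wheel 152 mm across and 36 mm high under the crank's plate, in rad, positive anticlockwise from above; 0 at the start. Its hidden stops stand at an unknown angle that differs each time. Above about 8 N at the crank's handle it begins to slip round; it must stay put (within 3 degrees).
- gearbox: The green drive box, 140 mm square, with its 190 mm square base plate, bolted to the table; origin on the table under the axis, z up. On its +x side, 205 mm from the axis, lies a steel roller along its y, on a plywood bed 400 mm long and 130 mm wide, no higher than 90 mm.
- pot_mid (a point): Centre, half-way up, of a loose terracotta cup 90 mm across and 85 mm tall; leave it alone.
- bowl_mid (a point): Centre, half-way up, of a loose terracotta bowl 120 mm across and 50 mm tall; leave it alone.
- jar_mid (a point): Centre, half-way up, of a loose white ceramic jar with a wooden lid, 66 mm across and 90 mm tall; leave it alone.

How it is judged:
By the outcome, as a careful person would: the job done as asked, in the order asked, and still so for the second after the job is handed in, with the robot touching nothing.
It also fails if it takes over 72 s, if anything falls off the work surface, if the arm or the gripper's body presses on something with over 40 N, if the wrist force passes 120 N, or if a joint passes its speed limit or range.

## Robot

A 6-joint arm with a two-finger parallel gripper is mounted at the origin on the work surface. World frame = base frame: x ahead of the robot, y to its left, z up, the work surface at z = 0. Lengths are in mm, angles in rad, forces in N, time in s.
With the tool pointing down it reaches from about 300 to 850 mm from the base axis. Payload 5.4 kg.
Tool frame: the origin (TCP) lies midway between the tips of the shut fingers; the grasp point (between the pads) lies 19 mm behind it (bot.hold_point_z is the distance from the TCP to the grasp point, in mm); z points along the fingers, y is the line along which they close (so a half turn about z gives the same grasp; the last joint's range is limited). The gripper opens to 85 mm and grips with 20 to 120 N. Pads are 22 mm wide; open, the fingers measure 114 mm over their backs; the gripper's body (76 mm by 85 mm) begins 54 mm behind the grasp point. The pads swing forward as they close: fully open they stand 13 mm farther back than shut.
Start: joints at [0.992, 0.158, 1.597, -0, 1.386, -0.21], TCP at [207.294, 536.316, 231.299] pointing down, gripper open.
Joint ranges: [-2.91, 2.91], [-0.94, 2.29], [0.18, 2.7], [-1.29, 4.43], [0.17, 2.64], [-3, 3]. Speed limits (rad/s): [2.57, 2.57, 3.14, 3.14, 3.14, 3.14].

## Interface

Orientations are given as a unit quaternion [x, y, z, w].
In Python, from bench import bot, camera gives the robot as it stands.
- The arm moves only by the tool carry_out, never from a script. Its arguments are lists of equal length, an entry for each row: "hand": the closure, from 0 (fully open) to 1 (shut); "dp": the shift along the tool's x, y, z in mm, a list of three; "twist": the turn, a rotation vector about the tool's x, y, z in degrees, a list of three. A call has exactly 5 rows; each row shifts and turns the commanded pose from where the row before left it, along the tool's axes as they then stand; what a row does not reach is not made up. A row lasts 1/12 s, in which the tool goes at most 41.7 mm and 7.16 degrees, less where a joint would pass 70% of its speed; a pose out of reach is approached as far as the arm can. A call with a gripper value outside its range is refused whole. The fingers move at their own pace and stop on an object; "squeeze" is the grip in N (left out, the last holds). Time passes only in rows, so rows that do not move let the fingers close, or fill a call up. It gives the time, the measured TCP pose, the force, the opening and the grip force at its end, in the units of the state.
- bot.state(): the state, without advancing time (a new reading comes with each control period).
- camera(name): name is "scene" or "side" or "wrist"; returns a dict with "frame" (480x640x3 uint8, red, green, blue), "fx", "fy", "cx", "cy" (pixels), "distortion" ([k1, k2, p1, p2, k3] as OpenCV has them; the pictures are not rectified), "pose" (4x4, takes a point from camera to world coordinates). Camera axes: x right, y down, z forward; pixel columns grow to the right and rows downward; lengths in mm; the calibration is good to about 2 mm. A picture is of the moment at which its call begins. There is no depth.
- bot.job_done(): hands the job in; it is judged then, once.
The state is a dict: "time": time; "joints": joint angles; "joint_vel": joint speeds; "joint_efforts": joint torques, N m; "ee_pos": TCP position; "tool_rot": TCP orientation; "force": force on the tool from outside, world axes, zero at the start; "moment": the same for the moment, N m; "finger_gap": finger opening in mm; "finger_force": force on a finger pad.
Only numpy, scipy, OpenCV 4.12 (cv2) and the standard library are available. Lean on these libraries where they do the work, as an engineer would, in place of code of your own. Each camera call takes 0.05 s, during which the arm holds its last target. There are 200 camera calls.

## Working session

There is one attempt and no reset: what is moved stays moved. The work goes in short steps, Python scripts to look and compute and a tool call to move; the robot and the scene stay as the last step left them, time stands still between calls to the robot, and variables do not carry over. Pictures are saved under pics/ and viewed, at most 10 in all, crops included, and the job is handed in when it is done.

Besides the shell and the picture viewer there is one more tool, called after "Emit:" as a command line: name --argument value ..., lists and objects as JSON in quotes. carry_out: Moves the arm, as the interface text tells. Its arguments: {"type":"object","properties":{"hand":{"type":"array"},"dp":{"type":"array"},"twist":{"type":"array"},"squeeze":{"type":"number"}},"required":["hand","dp","twist"]}

```bash
mkdir -p pics; python3 - <<'E'
from bench import bot,camera
import cv2,numpy as np
ims=[]
for n in ["scene","side"]:
    c=camera(n); cv2.imwrite(f"pics/{n}0.png",c["frame"][...,::-1])
    np.savez(f"pics/{n}0.npz",**{k:np.array(v) for k,v in c.items()})
    print(n,c["fx"],c["cx"],c["cy"],c["distortion"],np.round(c["pose"],3).tolist())
s=bot.state();print(s)
E
```

```text
scene 487.6990105410487 317.458175806361 233.3510925402341 [0.03061794 0.         0.         0.         0.        ] [[-0.06, 0.823, -0.565, 1230.954], [0.998, 0.054, -0.028, -3.872], [0.007, -0.566, -0.825, 1189.509], [0.0, 0.0, 0.0, 1.0]]
side 606.4956492722971 330.765495764598 242.0445522579731 [-0.18286312  0.          0.          0.          0.        ] [[0.707, -0.497, 0.503, -295.828], [-0.707, -0.516, 0.483, -780.911], [0.019, -0.697, -0.717, 1230.913], [0.0, 0.0, 0.0, 1.0]]
{'time': 0.1, 'joints': array([ 9.91917071e-01,  1.59008595e-01,  1.59810653e+00, -2.76633476e-05,
        1.38624061e+00, -2.10147736e-01]), 'joint_vel': array([ 0.00063117, -0.00183154, -0.00273382, -0.00034712,  0.0015367 ,
        0.00130862]), 'joint_efforts': array([-1.00215573e-03, -3.96994686e+01, -3.32336855e+01, -3.27270236e-04,
        4.19810589e-03,  6.08911841e-05]), 'ee_pos': array([206.99136826, 535.85578317, 230.4025869 ]), 'tool_rot': array([ 1.83320501e-01,  9.83052805e-01, -8.19048954e-04, -3.26277849e-04]), 'force': array([ 0.00287301, -0.69678638,  0.23969242]), 'moment': array([ 0.05312087, -0.01955284, -0.01361854]), 'finger_force': 0.0, 'finger_gap': 85.53618950578479}
```

View pics/scene0.png

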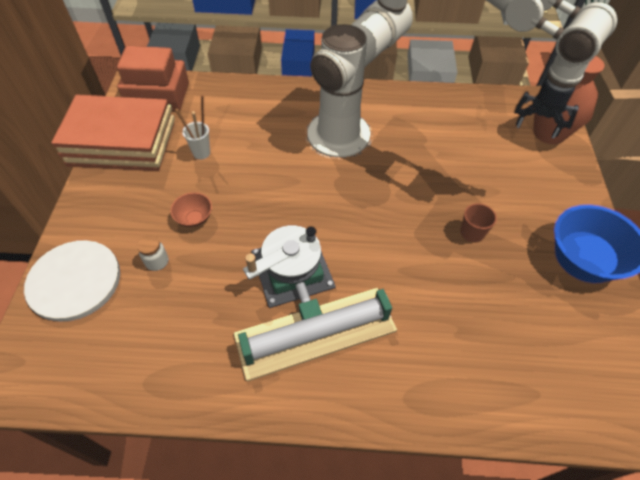

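View pics/side0.png

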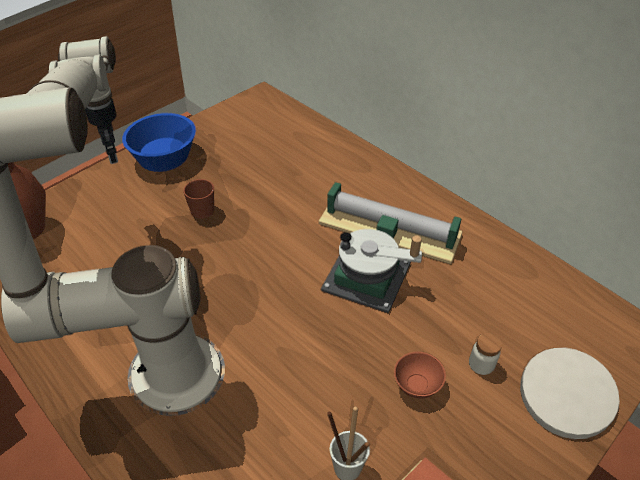

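The scene picture shows the axis near (292,248), the handle at (251,262) and the plunger at (311,232). In the side picture the axis is near (370,247), the handle at (417,243) and the plunger at (346,238). I'll zoom in for accuracy.

```bash
cat > h.py <<'E'
import numpy as np,cv2
def ray(c,uv):
    K=np.array([[c["fx"],0,c["cx"]],[0,c["fy"],c["cy"]],[0,0,1.]])
    p=cv2.undistortPoints(np.array([[uv]],float),K,np.array(c["distortion"],float))[0,0]
    T=np.array(c["pose"]);d=T[:3,:3]@np.array([p[0],p[1],1]);return T[:3,3],d/np.linalg.norm(d)
def onz(c,uv,z):
    o,d=ray(c,uv);return o+d*(z-o[2])/d[2]
def tri(rs):
    A=sum(np.eye(3)-np.outer(d,d) for o,d in rs);b=sum((np.eye(3)-np.outer(d,d))@o for o,d in rs)
    return np.linalg.solve(A,b)
E
python3 - <<'E'
import cv2,numpy as np
o=[]
for n,(x,y) in dict(scene=(235,215),side=(325,215)).items():
    a=cv2.imread(f"pics/{n}0.png")[y:y+75,x:x+100]
    o.append(cv2.resize(a,(800,600),interpolation=cv2.INTER_CUBIC)[:,:].copy())
cv2.imwrite("pics/z.png",cv2.resize(np.vstack([o[0],o[1]]),(400*1,600)) if 0 else cv2.resize(np.hstack(o),(800,300)))
cv2.imwrite("pics/z1.png",o[0]);cv2.imwrite("pics/z2.png",o[1])
E
```

```text
(no output)
```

View pics/z1.png

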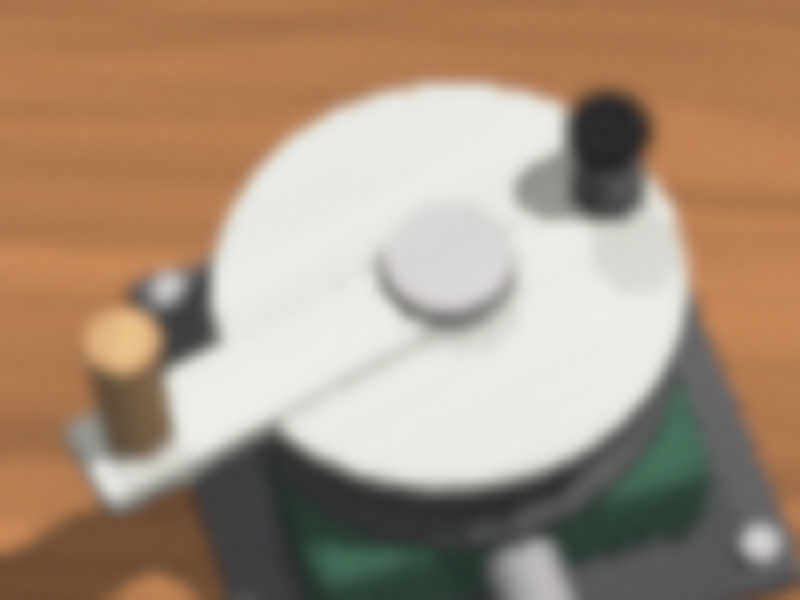

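View pics/z2.png

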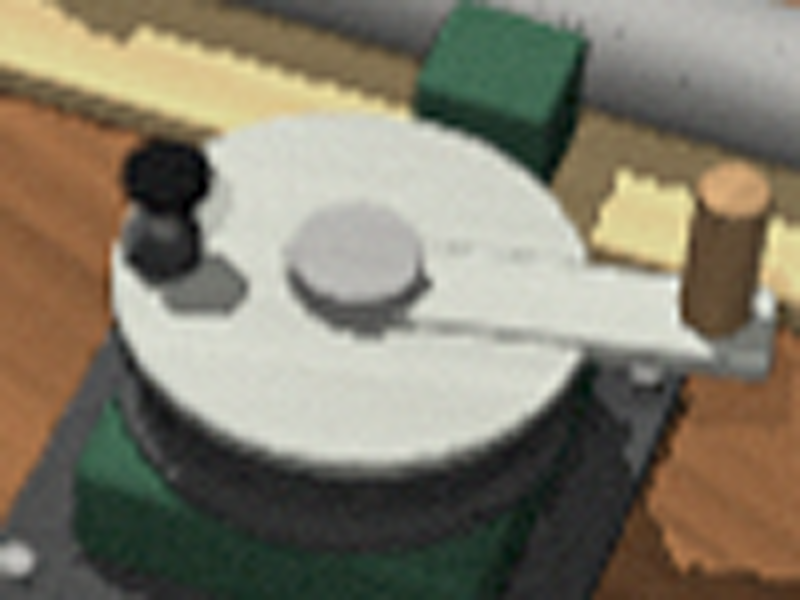

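Crops (8x): in the scene view the boss top is at (448,256), the grip top at (125,342) and the plunger top at (609,130). In the side view they are at (358,252), (735,190) and (168,172).

```bash
python3 - <<'E'
import numpy as np
from h import *
S=np.load("pics/scene0.npz");D=np.load("pics/side0.npz")
f=lambda p,x0,y0:((p[0]+.5)/8-.5+x0,(p[1]+.5)/8-.5+y0)
P={"boss":((448,256),(358,252),120),"grip":((125,342),(735,190),None),"plg":((609,130),(168,172),146)}
R={}
for k,(a,b,z) in P.items():
    a=f(a,235,215);b=f(b,325,215)
    R[k]=tri([ray(S,a),ray(D,b)]);print(k,R[k].round(1))
    zz=z or R[k][2]; print("  ",onz(S,a,zz).round(1),onz(D,b,zz).round(1))
g=R["grip"]-R["boss"];p=R["plg"]-R["boss"]
print(np.hypot(*g[:2]),np.degrees(np.arctan2(g[1],g[0])),np.hypot(*p[:2]),np.degrees(np.arctan2(p[1],p[0])))
# pottery
for n,uv in [("bowl",(191,212)),("jar",(153,256)),("pot",(477,222))]: print(n,onz(S,uv,45).round(0))
from bench import bot
from scipy.spatial.transform import Rotation as Ro
print(Ro.from_quat(bot.state()["tool_rot"]).as_matrix().round(3))
E
```

```text
boss [ 544.6 -108.9  119.2]
   [ 544.5 -108.   120. ] [ 544.3 -110.3  120. ]
grip [ 612.8 -200.7  166.6]
   [ 612.1 -199.5  166.6] [ 613.3 -202.   166.6]
plg [508.4 -58.5 144.1]
   [509.2 -57.7 146. ] [507.2 -60.7 146. ]
114.36703170372078 -53.362597584159005 62.03021183387836 125.67352932454169
bowl [ 395. -416.   45.]
jar [ 551. -488.   45.]
pot [377. 415.  45.]
[[-0.933  0.36  -0.001]
 [ 0.36   0.933 -0.001]
 [ 0.    -0.002 -1.   ]]
```

Measured: axis about (544.5,-109), handle at -53.4° and 114 mm (expected 115), plunger at 62 mm (expected 62), heights as expected. Now I move above the handle with tool y tangential and x pointing inward.

Emit:
carry_out --hand '[0,0,0,0,0]' --dp '[[0,0,0],[0,0,0],[0,0,0],[0,0,0],[0,0,0]]' --twist '[[0,0,6.5],[0,0,6.5],[0,0,6.5],[0,0,6.5],[0,0,6.5]]'

```text
time: 0.52
ee_pos: [207.1, 536.0, 230.7]
tool_rot: [0.454, 0.891, -0.001, -0.0]
force: [0.4, -0.2, 0.6]
finger_gap: 85.4
finger_force: 0.0
```

Emit:
carry_out --hand '[0,0,0,0,0]' --dp '[[-40,-5.5,0],[-40,-5.5,0],[-40,-5.5,0],[-40,-5.5,0],[-40,-5.5,0]]' --twist '[[0,0,0],[0,0,0],[0,0,0],[0,0,0],[0,0,0]]'

```text
time: 0.93
ee_pos: [303.8, 357.2, 230.8]
tool_rot: [0.451, 0.893, -0.0, -0.0]
force: [1.1, -0.5, -0.4]
finger_gap: 85.5
finger_force: 0.0
```

Emit:
carry_out --hand '[0,0,0,0,0]' --dp '[[-40,-5.5,0],[-40,-5.5,0],[-40,-5.5,0],[-40,-5.5,0],[-40,-5.5,0]]' --twist '[[0,0,0],[0,0,0],[0,0,0],[0,0,0],[0,0,0]]'

```text
time: 1.35
ee_pos: [400.4, 179.8, 231.1]
tool_rot: [0.451, 0.892, 0.0, -0.0]
force: [0.9, -0.2, -0.1]
finger_gap: 85.9
finger_force: 0.0
```

Emit:
carry_out --hand '[0,0,0,0,0]' --dp '[[-40,-5.5,0],[-40,-5.5,0],[-40,-5.5,0],[-40,-5.5,0],[-40,-5.5,0]]' --twist '[[0,0,0],[0,0,0],[0,0,0],[0,0,0],[0,0,0]]'

```text
time: 1.77
ee_pos: [497.0, 2.3, 231.0]
tool_rot: [0.451, 0.892, 0.0, -0.0]
force: [1.0, 1.2, 0.1]
finger_gap: 85.5
finger_force: 0.0
```

Emit:
carry_out --hand '[0,0,0,0,0]' --dp '[[-40,-5.5,0],[-40,-5.5,0],[-40,-5.5,0],[-40,-5.5,0],[0,0,0]]' --twist '[[0,0,0],[0,0,0],[0,0,0],[0,0,0],[0,0,0]]'

```text
time: 2.18
ee_pos: [575.3, -143.8, 229.8]
tool_rot: [0.453, 0.891, -0.001, 0.0]
force: [1.3, -0.1, 0.1]
finger_gap: 85.3
finger_force: 0.0
```

```bash
cat >> h.py <<'E'
from scipy.spatial.transform import Rotation as Ro
def rep(ax=(544.5,-109.)):
    from bench import bot
    s=bot.state();R=Ro.from_quat(s["tool_rot"]).as_matrix();p=s["ee_pos"]
    r=p[:2]-np.array(ax);f=s["force"]
    print("t%.2f"%s["time"],"p",p.round(2),"r %.2f ang %.2f"%(np.hypot(*r),np.degrees(np.arctan2(r[1],r[0]))),"xang %.2f"%np.degrees(np.arctan2(R[1,0],R[0,0])),"tilt",R[:2,2].round(4),"F",f.round(2),"Ftool",(R.T@f).round(2),"gap %.1f ff %.1f"%(s["finger_gap"],s["finger_force"]))
    return s,R
E
python3 - <<'E'
from h import *
from bench import camera
s,R=rep()
print("to go (tool):",(R.T@(np.array([612.8,-200.7,122])-s["ee_pos"])).round(1))
c=camera("wrist");cv2.imwrite("pics/w1.png",c["frame"][...,::-1]);np.savez("pics/w1.npz",**{k:np.array(v) for k,v in c.items()})
E
```

```text
t2.18 p [ 575.29 -143.81  229.78] r 46.48 ang -48.51 xang 126.06 tilt [-0.0005 -0.0021] F [ 1.31 -0.14  0.09] Ftool [-0.88  0.98 -0.09] gap 85.3 ff 0.0
to go (tool): [-67.9  -3.  107.9]
```

View pics/w1.png

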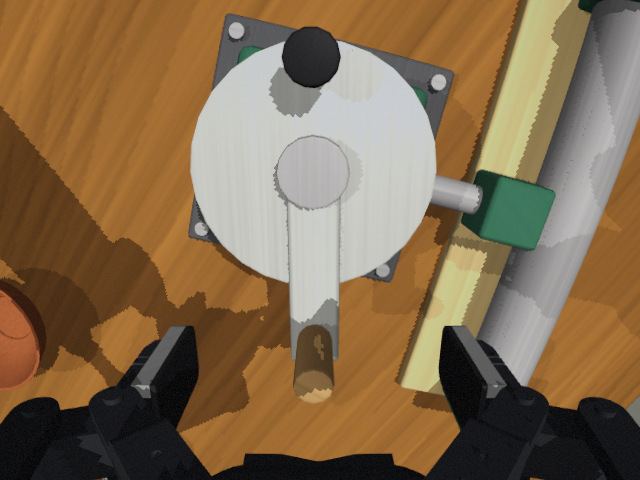

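The wrist view shows the boss top at (313,172), the plunger head at (311,57) and the grip top at (314,388). The handle sits between the fingers and is well aligned.

```bash
python3 - <<'E'
from h import *
W=np.load("pics/w1.npz")
for n,uv,z in [("boss",(313,172),120),("plg",(311,57),146),("grip",(314,388),166)]: print(n,onz(W,uv,z).round(1))
E
```

```text
boss [ 544.5 -107.8  120. ]
plg [508.3 -59.  146. ]
grip [ 614. -202.  166.]
```

Emit:
carry_out --hand '[0.3,0.3,0.3,0.3,0.3]' --dp '[[-25,-1,0],[-25,-1,0],[-18,-1,0],[0,0,20],[0,0,20]]' --twist '[[0,0,0],[0,0,0],[0,0,0],[0,0,0],[0,0,0]]' --squeeze 20

```text
time: 2.65
ee_pos: [612.6, -194.4, 192.1]
tool_rot: [0.451, 0.892, 0.0, 0.001]
force: [-0.1, 1.4, -0.2]
finger_gap: 59.8
finger_force: 0.0
```

```bash
python3 - <<'E'
from h import *
s,R=rep()
for t in ([612.8,-200.7,122],): print("to go (tool):",(R.T@(np.array(t)-s["ee_pos"])).round(1))
E
```

```text
t2.65 p [ 612.63 -194.36  192.08] r 109.22 ang -51.40 xang 126.36 tilt [ 0.0026 -0.0011] F [-0.13  1.4  -0.23] Ftool [1.2  0.73 0.23] gap 59.8 ff 0.0
to go (tool): [-5.  -3.7 70.1]
```

Emit:
carry_out --hand '[0.3,0.3,0.3,0.3,0.3]' --dp '[[-5,-3.7,0],[0,0,18],[0,0,20],[0,0,20],[0,0,10]]' --twist '[[0,0,0],[0,0,0],[0,0,0],[0,0,0],[0,0,0]]'

```text
time: 3.07
ee_pos: [610.4, -199.2, 121.4]
tool_rot: [0.451, 0.893, 0.0, -0.002]
force: [-1.4, 0.4, -0.8]
finger_gap: 59.7
finger_force: 0.0
```

Emit:
carry_out --hand '[0.55,0.55,0.55,0.55,0.55]' --dp '[[0,0,0],[0,0,0],[0,0,0],[0,0,0],[0,0,0]]' --twist '[[0,0,0],[0,0,0],[0,0,0],[0,0,0],[0,0,0]]'

```text
time: 3.48
ee_pos: [612.5, -200.7, 124.9]
tool_rot: [0.451, 0.892, -0.0, 0.001]
force: [0.4, -0.8, -0.4]
finger_gap: 38.6
finger_force: 0.0
```

```bash
python3 - <<'E'
from h import *
s,R=rep()
for t in ([612.8,-200.7,124],): print("to go (tool):",(R.T@(np.array(t)-s["ee_pos"])).round(1))
E
```

```text
t3.48 p [ 612.5  -200.74  124.89] r 114.19 ang -53.45 xang 126.38 tilt [ 0.0022 -0.0012] F [ 0.37 -0.77 -0.38] Ftool [-0.84 -0.16  0.38] gap 38.6 ff 0.0
to go (tool): [-0.1  0.3  0.9]
```

Emit:
carry_out --hand '[0.65,0.7,0.75,0.8,0.85]' --dp '[[0,0,0],[0,0,0],[0,0,0],[0,0,0],[0,0,0]]' --twist '[[0,0,0],[0,0,0],[0,0,0],[0,0,0],[0,0,0]]' --squeeze 20

```text
time: 3.9
ee_pos: [612.0, -200.5, 123.7]
tool_rot: [0.451, 0.892, -0.0, 0.0]
force: [-0.2, -0.3, 1.7]
finger_gap: 23.2
finger_force: 21.1
```

Emit:
carry_out --hand '[0.85,0.85,0.85,0.85,0.85]' --dp '[[0,0,0],[0,0,0],[0,0,0],[0,0,0],[0,0,0]]' --twist '[[0,0,0],[0,0,0],[0,0,0],[0,0,0],[0,0,0]]'

```text
time: 4.32
ee_pos: [612.0, -200.6, 123.6]
tool_rot: [0.451, 0.892, -0.0, 0.0]
force: [1.0, -0.4, 3.6]
finger_gap: 23.5
finger_force: 21.2
```

```bash
python3 -c "
from h import *
rep()"
```

```text
t4.32 p [ 612.03 -200.6   123.65] r 113.80 ang -53.60 xang 126.37 tilt [ 0.0008 -0.0005] F [ 0.99 -0.36  3.61] Ftool [-0.88  0.59 -3.61] gap 23.5 ff 21.2
```

Emit:
carry_out --hand '[0.85,0.85,0.85,0.85,0.85]' --dp '[[0,0.7,0],[0,0.7,0],[0,0.7,0],[0,0.7,0],[0,0,0]]' --twist '[[0,0,-0.35],[0,0,-0.35],[0,0,-0.35],[0,0,-0.35],[0,0,0]]'

```text
time: 4.73
ee_pos: [614.3, -198.8, 123.6]
tool_rot: [0.44, 0.898, -0.0, 0.0]
force: [1.1, -1.7, 4.2]
finger_gap: 23.2
finger_force: 21.3
```

Emit:
carry_out --hand '[0.85,0.85,0.85,0.85,0.85]' --dp '[[0,0.7,0],[0,0.7,0],[0,0.7,0],[0,0.7,0],[0,0,0]]' --twist '[[0,0,-0.35],[0,0,-0.35],[0,0,-0.35],[0,0,-0.35],[0,0,0]]'

```text
time: 5.15
ee_pos: [616.5, -197.0, 123.5]
tool_rot: [0.429, 0.903, -0.0, 0.0]
force: [1.2, -2.2, 4.4]
finger_gap: 23.6
finger_force: 21.3
```

Emit:
carry_out --hand '[0.85,0.85,0.85,0.85,0.85]' --dp '[[-0.2,0.7,0],[-0.2,0.7,0],[-0.1,0.7,0],[0,0.7,0],[0,0,0]]' --twist '[[0,0,-0.35],[0,0,-0.35],[0,0,-0.35],[0,0,-0.35],[0,0,0]]'

```text
time: 5.57
ee_pos: [618.8, -195.4, 123.4]
tool_rot: [0.418, 0.909, 0.0, -0.0]
force: [1.2, -1.8, 5.3]
finger_gap: 23.5
finger_force: 21.3
```

Emit:
carry_out --hand '[0.85,0.85,0.85,0.85,0.85]' --dp '[[-0.1,0.7,-0.2],[0,0.7,-0.1],[0,0.7,-0.1],[0,0.7,0],[0,0,0]]' --twist '[[0,0,-0.35],[0,0,-0.35],[0,0,-0.35],[0,0,-0.35],[0,0,0]]'

```text
time: 5.98
ee_pos: [620.5, -193.8, 123.5]
tool_rot: [0.407, 0.914, -0.0, -0.0]
force: [0.6, -2.5, 4.6]
finger_gap: 23.4
finger_force: 21.3
```

Emit:
carry_out --hand '[0.85,0.85,0.85,0.85,0.85]' --dp '[[0,0.5,0],[0,0.5,0],[0,0.4,0],[0,0,0],[0,0,0]]' --twist '[[0,0,-0.25],[0,0,-0.25],[0,0,-0.2],[0,0,0],[0,0,0]]'

```text
time: 6.4
ee_pos: [621.0, -193.4, 123.4]
tool_rot: [0.401, 0.916, -0.001, -0.001]
force: [-2.9, -4.3, 4.5]
finger_gap: 23.3
finger_force: 21.4
```

```bash
python3 -c "
from h import *
rep((544.5,-108.5))"
```

```text
t6.40 p [ 621.02 -193.38  123.41] r 114.28 ang -47.96 xang 132.67 tilt [-0.002  -0.0007] F [-2.94 -4.33  4.53] Ftool [-1.19 -5.11 -4.52] gap 23.3 ff 21.4
```

End A contact is at -47.96° with 5.1 N tangential. The play is at least 17°, so I go back about 14.5° quickly.

Emit:
carry_out --hand '[0.85,0.85,0.85,0.85,0.85]' --dp '[[0,-1,0],[0,-2,0],[0,-2,-0.1],[0,-2,-0.1],[0,-2,0]]' --twist '[[0,0,0.5],[0,0,1],[0,0,1],[0,0,1],[0,0,1]]'

```text
time: 6.82
ee_pos: [615.0, -198.3, 123.7]
tool_rot: [0.438, 0.899, 0.0, -0.0]
force: [0.3, -0.4, 2.0]
finger_gap: 23.5
finger_force: 21.2
```

Emit:
carry_out --hand '[0.85,0.85,0.85,0.85,0.85]' --dp '[[0,-2,0],[0,-2,0],[0,-2,0],[0,-2,0],[0,-2,0]]' --twist '[[0,0,1],[0,0,1],[0,0,1],[0,0,1],[0,0,1]]'

```text
time: 7.23
ee_pos: [606.5, -204.4, 123.6]
tool_rot: [0.477, 0.879, 0.0, -0.001]
force: [0.5, 1.6, 1.8]
finger_gap: 23.3
finger_force: 21.2
```

Emit:
carry_out --hand '[0.85,0.85,0.85,0.85,0.85]' --dp '[[0,-2,0],[0,-2,0],[0,-2,0],[0,-2,0],[0,-1,0]]' --twist '[[0,0,1],[0,0,1],[0,0,1],[0,0,1],[0,0,0.5]]'

```text
time: 7.65
ee_pos: [598.7, -209.0, 123.6]
tool_rot: [0.511, 0.86, 0.0, -0.001]
force: [-0.9, 2.2, 1.3]
finger_gap: 23.4
finger_force: 21.1
```

```bash
python3 -c "
from h import *
rep((544.5,-108.5))"
```

```text
t7.65 p [ 598.72 -209.03  123.57] r 114.22 ang -61.66 xang 118.58 tilt [-0.001   0.0009] F [-0.93  2.2   1.32] Ftool [ 2.38  0.24 -1.32] gap 23.4 ff 21.1
```

Emit:
carry_out --hand '[0.85,0.85,0.85,0.85,0.85]' --dp '[[0.2,-0.7,0],[0.2,-0.7,0],[0,-0.7,0],[0,-0.7,0],[0,-0.7,0]]' --twist '[[0,0,0.35],[0,0,0.35],[0,0,0.35],[0,0,0.35],[0,0,0.35]]'

```text
time: 8.07
ee_pos: [595.8, -210.5, 123.7]
tool_rot: [0.523, 0.852, 0.0, -0.0]
force: [-1.1, 2.7, 0.1]
finger_gap: 23.3
finger_force: 21.1
```

Emit:
carry_out --hand '[0.85,0.85,0.85,0.85,0.85]' --dp '[[0,-0.5,0],[0,-0.5,0],[0,-0.5,0],[0,-0.5,0],[0,0,0]]' --twist '[[0,0,0.25],[0,0,0.25],[0,0,0.25],[0,0,0.25],[0,0,0]]'

```text
time: 8.48
ee_pos: [594.0, -211.4, 123.7]
tool_rot: [0.531, 0.848, 0.0, -0.0]
force: [-2.2, 2.9, -0.5]
finger_gap: 23.2
finger_force: 21.1
```

```bash
python3 -c "
from h import *
rep((544.5,-108.5))"
```

```text
t8.48 p [ 593.97 -211.36  123.71] r 114.14 ang -64.31 xang 115.90 tilt [-0.0005  0.0003] F [-2.15  2.94 -0.48] Ftool [ 3.58 -0.65  0.48] gap 23.2 ff 21.1
```

Emit:
carry_out --hand '[0.85,0.85,0.85,0.85,0.85]' --dp '[[0.2,-0.7,0],[0.2,-0.7,0],[0.1,-0.7,0],[0,-0.6,0],[0,0,0]]' --twist '[[0,0,0.35],[0,0,0.35],[0,0,0.35],[0,0,0.3],[0,0,0]]'

```text
time: 8.9
ee_pos: [591.5, -212.4, 123.9]
tool_rot: [0.541, 0.841, -0.0, 0.0]
force: [-0.9, 1.7, -0.7]
finger_gap: 23.4
finger_force: 21.1
```

Emit:
carry_out --hand '[0.85,0.85,0.85,0.85,0.85]' --dp '[[0.1,-0.7,0],[0,-0.7,0],[0,-0.7,0],[0,-0.6,0],[0,0,0]]' --twist '[[0,0,0.35],[0,0,0.35],[0,0,0.35],[0,0,0.3],[0,0,0]]'

```text
time: 9.32
ee_pos: [589.0, -213.4, 123.9]
tool_rot: [0.551, 0.835, -0.0, 0.0]
force: [-1.0, 1.4, -1.2]
finger_gap: 23.5
finger_force: 21.0
```

Emit:
carry_out --hand '[0.85,0.85,0.85,0.85,0.85]' --dp '[[0.1,-0.7,0],[0,-0.7,0],[0,-0.7,0],[0,-0.6,0],[0,0,0]]' --twist '[[0,0,0.35],[0,0,0.35],[0,0,0.35],[0,0,0.3],[0,0,0]]'

```text
time: 9.73
ee_pos: [586.5, -214.4, 124.0]
tool_rot: [0.56, 0.828, -0.0, 0.0]
force: [-0.3, 0.5, -0.5]
finger_gap: 23.4
finger_force: 21.0
```

Emit:
carry_out --hand '[0.85,0.85,0.85,0.85,0.85]' --dp '[[0,-0.7,0],[0,-0.7,0],[0,-0.7,0],[0,-0.6,0],[0,0,0]]' --twist '[[0,0,0.35],[0,0,0.35],[0,0,0.35],[0,0,0.3],[0,0,0]]'

```text
time: 10.15
ee_pos: [583.9, -215.3, 124.0]
tool_rot: [0.57, 0.822, -0.0, 0.0]
force: [-0.9, 0.9, 0.4]
finger_gap: 23.8
finger_force: 21.0
```

Emit:
carry_out --hand '[0.85,0.85,0.85,0.85,0.85]' --dp '[[0,-0.7,0],[0,-0.7,0],[0,-0.7,0],[0,-0.6,0],[0,0,0]]' --twist '[[0,0,0.35],[0,0,0.35],[0,0,0.35],[0,0,0.3],[0,0,0]]'

```text
time: 10.57
ee_pos: [582.1, -215.9, 124.1]
tool_rot: [0.58, 0.815, 0.001, 0.001]
force: [3.4, 1.4, -0.7]
finger_gap: 23.8
finger_force: 20.9
```

Emit:
carry_out --hand '[0.85,0.85,0.85,0.85,0.85]' --dp '[[0,-0.3,0],[0,0,0],[0,0,0],[0,0,0],[0,0,0]]' --twist '[[0,0,0],[0,0,0],[0,0,0],[0,0,0],[0,0,0]]'

```text
time: 10.98
ee_pos: [581.9, -215.9, 124.1]
tool_rot: [0.579, 0.815, 0.001, 0.001]
force: [5.7, 1.5, -0.5]
finger_gap: 23.2
finger_force: 20.9
```

```bash
python3 - <<'E'
from h import *
s,R=rep((544.5,-108.5))
# circle-consistent mid: fit axis from recorded TCP points
P=np.array([[612,-200.6],[614.3,-198.8],[616.5,-197],[618.8,-195.4],[620.5,-193.8],[621,-193.4],[615,-198.3],[606.5,-204.4],[598.7,-209],[595.8,-210.5],[594,-211.4],[591.5,-212.4],[589,-213.4],[586.5,-214.4],[583.9,-215.3],s["ee_pos"][:2]])
for ax in ((544.5,-108.5),(544.5,-109),(545.5,-108),(543.5,-108.5)):
    a=P-np.array(ax);g=np.degrees(np.arctan2(a[:,1],a[:,0]));A=g[5];B=g[-1];print(ax,"A %.2f B %.2f mid %.2f play %.2f"%(A,B,(A+B)/2,A-B),np.hypot(*a.T).round(1)[[0,5,7,-1]])
    m=np.radians((A+B)/2);print("  mid point r114.2:",np.round(np.array(ax)+np.hypot(*a[-1])*np.array([np.cos(m),np.sin(m)]),2), "arc %.2f"%(np.radians((A-B)/2)*114.2))
E
```

```text
t10.98 p [ 581.91 -215.93  124.1 ] r 113.76 ang -70.80 xang 109.17 tilt [0.0018 0.0001] F [ 5.74  1.54 -0.46] Ftool [-0.43  5.93  0.47] gap 23.2 ff 20.9
(544.5, -108.5) A -47.98 B -70.80 mid -59.39 play 22.82 [114.2 114.3 114.2 113.8]
  mid point r114.2: [ 602.42 -206.41] arc 22.74
(544.5, -109) A -47.81 B -70.72 mid -59.26 play 22.91 [113.8 113.9 113.8 113.3]
  mid point r114.2: [ 602.4  -206.37] arc 22.83
(545.5, -108) A -48.52 B -71.36 mid -59.94 play 22.84 [114.  114.  114.1 113.9]
  mid point r114.2: [ 602.56 -206.59] arc 22.76
(543.5, -108.5) A -47.61 B -70.33 mid -58.97 play 22.72 [114.8 115.  114.7 114.1]
  mid point r114.2: [ 602.32 -206.26] arc 22.64
```

End B is at -70.80° with about 5.9 N, so the play is 22.8°. Mid-play puts the TCP at about (602.4,-206.4).

Emit:
carry_out --hand '[0.85,0.85,0.85,0.85,0.85]' --dp '[[0,2,0],[0,2.5,0],[0,2.5,0],[0,2.5,0],[0,2.5,0]]' --twist '[[0,0,-1],[0,0,-1.2],[0,0,-1.2],[0,0,-1.2],[0,0,-1.2]]'

```text
time: 11.4
ee_pos: [592.3, -211.9, 123.9]
tool_rot: [0.537, 0.844, -0.0, -0.0]
force: [-0.3, -0.7, 1.0]
finger_gap: 23.6
finger_force: 21.0
```

Emit:
carry_out --hand '[0.85,0.85,0.85,0.85,0.85]' --dp '[[0,2.5,0],[0,2.5,0],[0,2.5,0],[0,2.5,0],[0,1,0]]' --twist '[[0,0,-1.2],[0,0,-1.2],[0,0,-1.2],[0,0,-1.2],[0,0,-0.6]]'

```text
time: 11.82
ee_pos: [602.5, -206.6, 123.9]
tool_rot: [0.496, 0.868, 0.0, 0.0]
force: [-0.3, 0.4, 1.5]
finger_gap: 23.6
finger_force: 21.0
```

Emit:
carry_out --hand '[0.85,0.85,0.85,0.85,0.85]' --dp '[[0,0,0],[0,0,0],[0,0,0],[0,0,0],[0,0,0]]' --twist '[[0,0,0],[0,0,0],[0,0,0],[0,0,0],[0,0,0]]'

```text
time: 12.23
ee_pos: [602.2, -206.8, 124.0]
tool_rot: [0.497, 0.868, 0.0, 0.0]
force: [1.1, 0.1, 0.8]
finger_gap: 22.8
finger_force: 21.0
```

```bash
python3 - <<'E'
from h import *
s,R=rep((544.5,-108.5))
print("to go",(R.T@(np.array([602.45,-206.4,124])-s["ee_pos"])).round(2))
E
```

```text
t12.23 p [ 602.18 -206.82  123.96] r 113.99 ang -59.60 xang 120.36 tilt [ 0.0003 -0.    ] F [1.07 0.06 0.82] Ftool [-0.49  0.96 -0.82] gap 22.8 ff 21.0
to go [ 0.22  0.45 -0.04]
```

Emit:
carry_out --hand '[0.85,0.85,0.75,0.65,0.55]' --dp '[[0,0.4,0],[0,0,0],[0,0,0],[0,0,0],[0,0,0]]' --twist '[[0,0,0],[0,0,0],[0,0,0],[0,0,0],[0,0,0]]'

```text
time: 12.65
ee_pos: [602.3, -206.4, 123.7]
tool_rot: [0.497, 0.868, 0.0, -0.0]
force: [0.4, 0.4, -0.1]
finger_gap: 38.3
finger_force: 0.0
```

Emit:
carry_out --hand '[0.5,0.5,0.5,0.5,0.5]' --dp '[[0,0,0],[0,0,0],[0,0,-15],[0,0,-30],[0,0,-35]]' --twist '[[0,0,0],[0,0,0],[0,0,0],[0,0,0],[0,0,0]]'

```text
time: 13.07
ee_pos: [600.8, -205.6, 201.9]
tool_rot: [0.497, 0.868, 0.0, -0.003]
force: [0.7, 0.6, -0.8]
finger_gap: 42.9
finger_force: 0.0
```

Emit:
carry_out --hand '[0.6,1,1,1,1]' --dp '[[0,0,-20],[35,0,0],[35,0,0],[35,0,0],[20,0,0]]' --twist '[[0,0,0],[0,0,0],[0,0,0],[0,0,0],[0,0,0]]'

```text
time: 13.48
ee_pos: [537.7, -96.1, 223.8]
tool_rot: [0.497, 0.868, 0.0, -0.001]
force: [-0.7, 1.0, 0.6]
finger_gap: -0.5
finger_force: 0.0
```

```bash
python3 - <<'E'
from h import *
from bench import camera
s,R=rep((544.5,-108.5))
print("to go",(R.T@(np.array([512.9,-55.1,150])-s["ee_pos"])).round(2))
o=[]
for n,(x,y) in dict(scene=(235,215),side=(325,215)).items():
    c=camera(n);np.savez(f"pics/{n}1.npz",**{k:np.array(v) for k,v in c.items()})
    o.append(cv2.resize(c["frame"][y:y+75,x:x+100,::-1],(400,300),interpolation=cv2.INTER_CUBIC))
cv2.imwrite("pics/z3.png",np.hstack(o))
E
```

```text
t13.48 p [537.66 -96.06 223.79] r 14.20 ang 118.79 xang 120.43 tilt [-0.0008  0.0013] F [-0.68  1.01  0.59] Ftool [ 1.21 -0.07 -0.59] gap -0.5 ff 0.0
to go [47.75 -0.6  73.86]
```

View pics/z3.png

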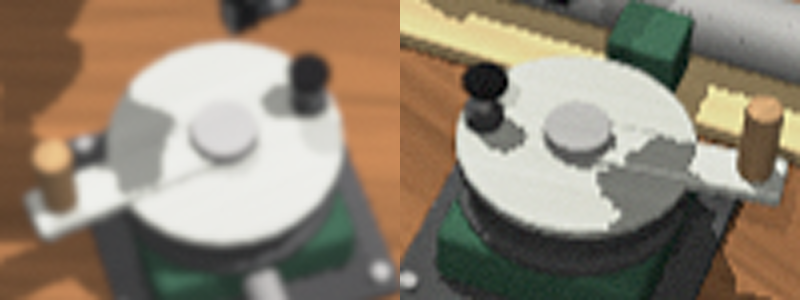

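The crank has been let go. In the 4x crops the plunger top is at (309,73) in the scene view and (86,79) in the side view, and the grip top at (52,155) and (366,110).

```bash
python3 - <<'E'
from h import *
S=np.load("pics/scene1.npz");D=np.load("pics/side1.npz")
f=lambda p,x0,y0:((p[0]+.5)/4-.5+x0,(p[1]+.5)/4-.5+y0)
R={k:tri([ray(S,f(a,235,215)),ray(D,f(b,325,215))]) for k,a,b in [("plg",(309,73),(86,79)),("grip",(52,155),(366,110)),("boss",(224,127),(179,125))]}
for k in R: print(k,R[k].round(1))
g=R["grip"]-R["plg"];print(np.degrees(np.arctan2(g[1],g[0])),np.hypot(*g[:2]))
E
```

```text
plg [514.3 -55.  143.5]
grip [ 601.9 -208.6  166.6]
boss [ 544.6 -108.9  120. ]
-60.276748635441194 176.86624130756957
```

Emit:
carry_out --hand '[1,1,1,1,1]' --dp '[[24,-0.3,0],[24,-0.3,0],[0,0,25],[0,0,25],[0,0,10]]' --twist '[[0,0,0],[0,0,0],[0,0,0],[0,0,0],[0,0,0]]'

```text
time: 14.0
ee_pos: [513.1, -57.4, 160.9]
tool_rot: [0.497, 0.868, -0.0, -0.002]
force: [-1.0, 0.3, -1.1]
finger_gap: 0.2
finger_force: 0.0
```

```bash
python3 - <<'E'
from h import *
s,R=rep((544.5,-108.5))
print("to go",(R.T@(np.array([512.9,-55.1,146])-s["ee_pos"])).round(2))
E
```

```text
t14.00 p [513.13 -57.44 160.93] r 59.92 ang 121.56 xang 120.37 tilt [-0.0039  0.0011] F [-0.95  0.3  -1.06] Ftool [ 0.74 -0.67  1.06] gap 0.2 ff 0.0
to go [ 2.1   1.02 14.94]
```

Emit:
carry_out --hand '[1,1,1,1,1]' --dp '[[0,0,8],[0,0,3],[0,0,2],[0,0,2],[0,0,2]]' --twist '[[0,0,0],[0,0,0],[0,0,0],[0,0,0],[0,0,0]]'

```text
time: 14.42
ee_pos: [515.4, -58.1, 147.9]
tool_rot: [0.497, 0.868, 0.0, 0.001]
force: [0.0, -0.1, 0.4]
finger_gap: -0.0
finger_force: 0.0
```

```bash
python3 - <<'E'
from h import *
s,R=rep((544.5,-108.5))
print("to go",(R.T@(np.array([512.9,-55.1,132])-s["ee_pos"])).round(2))
E
```

```text
t14.42 p [515.41 -58.1  147.89] r 58.20 ang 119.99 xang 120.36 tilt [ 0.002  -0.0008] F [ 0.   -0.08  0.39] Ftool [-0.07 -0.04 -0.39] gap -0.0 ff 0.0
to go [ 3.88 -0.67 15.88]
```

Emit:
carry_out --hand '[1,1,1,1,1]' --dp '[[3.5,-0.5,0],[0,0,0],[0,0,2],[0,0,2],[0,0,2]]' --twist '[[0,0,0],[0,0,0],[0,0,0],[0,0,0],[0,0,0]]'

```text
time: 14.83
ee_pos: [512.6, -54.8, 141.1]
tool_rot: [0.497, 0.868, 0.0, 0.0]
force: [-0.6, 0.6, 2.3]
finger_gap: -0.1
finger_force: 0.7
```

Emit:
carry_out --hand '[1,1,1,1,1]' --dp '[[0,0,1],[0,0,1],[0,0,0.5],[0,0,0],[0,0,0]]' --twist '[[0,0,0],[0,0,0],[0,0,0],[0,0,0],[0,0,0]]'

```text
time: 15.25
ee_pos: [512.2, -54.9, 138.3]
tool_rot: [0.497, 0.868, -0.0, -0.0]
force: [0.6, 0.3, 0.2]
finger_gap: -0.3
finger_force: 0.3
```

It is past the 2 mm blocking depth and moving at about 2 N, so the pin is in its hole. I keep pressing.

Emit:
carry_out --hand '[1,1,1,1,1]' --dp '[[0,0,2],[0,0,1.5],[0,0,1.5],[0,0,1],[0,0,0]]' --twist '[[0,0,0],[0,0,0],[0,0,0],[0,0,0],[0,0,0]]'

```text
time: 15.67
ee_pos: [512.2, -54.9, 132.1]
tool_rot: [0.497, 0.868, -0.0, -0.0]
force: [0.2, -0.5, -0.1]
finger_gap: 0.1
finger_force: 0.1
```

Emit:
carry_out --hand '[1,1,1,1,1]' --dp '[[0,0,0.5],[0,0,0.5],[0,0,0.5],[0,0,0],[0,0,0]]' --twist '[[0,0,0],[0,0,0],[0,0,0],[0,0,0],[0,0,0]]'

```text
time: 16.08
ee_pos: [512.4, -54.6, 131.7]
tool_rot: [0.497, 0.868, 0.0, -0.0]
force: [-3.0, 1.3, 6.0]
finger_gap: -0.2
finger_force: 3.3
```

Emit:
carry_out --hand '[1,1,1,1,1]' --dp '[[0,0,0.6],[0,0,0.6],[0,0,0],[0,0,0],[0,0,0]]' --twist '[[0,0,0],[0,0,0],[0,0,0],[0,0,0],[0,0,0]]'

```text
time: 16.5
ee_pos: [512.9, -54.4, 131.5]
tool_rot: [0.497, 0.868, 0.001, 0.0]
force: [-4.0, 3.3, 12.5]
finger_gap: 0.1
finger_force: 5.9
```

It has bottomed: the force rises sharply at z 131.5. I lift straight off and back away.

Emit:
carry_out --hand '[1,1,1,1,1]' --dp '[[0,0,-2],[0,0,-8],[0,0,-25],[0,0,-35],[0,0,-35]]' --twist '[[0,0,0],[0,0,0],[0,0,0],[0,0,0],[0,0,0]]'

```text
time: 16.92
ee_pos: [511.2, -54.5, 235.0]
tool_rot: [0.497, 0.868, -0.0, -0.001]
force: [1.1, 1.1, 0.5]
finger_gap: -0.0
finger_force: 0.0
```

Emit:
carry_out --hand '[1,1,1,1,1]' --dp '[[20,0,0],[20,0,0],[20,0,0],[0,0,0],[0,0,0]]' --twist '[[0,0,0],[0,0,0],[0,0,0],[0,0,0],[0,0,0]]'

```text
time: 17.33
ee_pos: [481.7, -2.7, 234.8]
tool_rot: [0.497, 0.868, -0.0, 0.0]
force: [-0.0, -0.5, -0.1]
finger_gap: 0.1
finger_force: 0.0
```

```bash
python3 - <<'E'
from h import *
from bench import camera
rep()
o=[]
for n,(x,y) in dict(scene=(235,215),side=(325,215)).items():
    c=camera(n);cv2.imwrite(f"pics/{n}2.png",c["frame"][...,::-1])
    a=cv2.imread(f"pics/{n}0.png")
    o.append(cv2.resize(c["frame"][y:y+75,x:x+100,::-1],(400,300),interpolation=cv2.INTER_CUBIC))
cv2.imwrite("pics/z4.png",np.hstack(o))
E
```

```text
t17.33 p [481.68  -2.68 234.83] r 123.49 ang 120.58 xang 120.45 tilt [ 0.0002 -0.0004] F [-0.01 -0.49 -0.05] Ftool [-0.42 -0.26  0.05] gap 0.1 ff 0.0
```

View pics/z4.png

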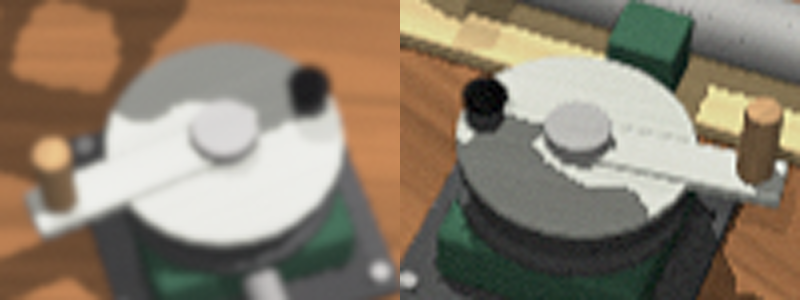

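The plunger head is visibly lower, at (309,88) and (486,97) in the crops, and the handle has not moved, at (52,155) and (766,110). The arm is clear, so I hand the job in.

```bash
python3 -c "
from bench import bot
print(bot.job_done())"
```

```text
the job is handed in; nothing more can be done
None
```

The crank is set midway in its 22.8° of play and its plunger is pressed fully down; the arm never came near the pottery, side force on the handle stayed below about 6 N (the drum slips at about 8 N), and the job is handed in (no verdict shown).

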